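# Tip a dough scraper out of its pocket and put it in the draining cradle

## Robot

A 7-joint arm with a two-finger parallel gripper is mounted at the origin on the work surface; the furniture and walls round the work are solid. World frame = base frame: x ahead of the robot, y to its left, z up, the work surface at z = 0. Lengths are in m, angles in rad, forces in N, time in s.
With the tool pointing down it reaches from about 0.35 to 0.9 m from the base axis. Payload 8.1 kg.
Tool frame: the origin (TCP) lies between the finger pads; the fingertips stand 25 mm ahead of it and the grasp point (between the pads) lies 6 mm ahead of it; z points along the fingers, y is the direction in which the jaws open and shut (so a half turn about z gives the same grasp; the last joint's range is limited). The gripper opens to 92 mm and grips with 3 to 60 N. Pads are 19 mm wide; open, the fingers measure 130 mm over their backs; the gripper's body (75 mm by 190 mm) begins 47 mm behind the grasp point.
Start: joints at [-1.248, 0.434, 0.025, 1.573, -0.012, 1.134, -0.075], TCP at [0.258, 0.569, 0.228] pointing down, gripper open.
Joint ranges: [-2.62, 2.62], [-0.44, 2.09], [-1.27, 1.32], [0.08, 2.57], [-1.32, 4.46], [0.12, 2], [-2.74, 2.74]. Speed limits (rad/s): [2.22, 2.22, 3.01, 3.01, 3.14, 3.14, 3.14].

## Interface

Orientations are given as a rotation vector (axis times angle).
In Python, from cell import * gives the robot as it stands.
- The arm moves only by the shell command python3 -m jog 'ROWS' [FORCE]. ROWS is JSON, one flat list of numbers, 5 for each row, row after row: the finger opening in mm, from 0 to 91.8, then the shift along the tool's x, y, z in units of 40 mm (1.0 is 40 mm), then the turn about the tool's z in units of 6 degrees (1.0 is 6 degrees). A call has 1 to 20 rows; each row shifts and turns the pose as measured when the row begins, along the tool's axes as they then stand; what a row does not reach is not made up. A row lasts 1/12 s, in which the tool goes at most 41.7 mm and 7.16 degrees, less where a joint would pass 70% of its speed; a pose out of reach is approached as far as the arm can. A call is refused whole if a number of a shift passes 1 or a number of a turn 1, either way. A call with a gripper value outside its range is refused whole. The fingers move at their own pace and stop on an object; FORCE is the grip in N (left out, the last holds). Time passes only in rows, so rows that do not move let the fingers close. It gives the time, the measured TCP pose, the force and the opening at its end, in the units of the state.
- observe(): the state, without advancing time (a new reading comes with each control period).
- get_image(name): name is "scene" or "top"; returns the picture (480x640x3 uint8, red, green, blue); there is no depth.
- camera_params(name): a dict with "intrinsics" (3x3 intrinsics, pixels), "xyz" and "orientation" of the camera in the world. Camera axes: x right, y down, z forward; pixel columns grow to the right and rows downward; lengths in m; the calibration is good to about 2 mm. A picture is of the moment at which its call begins. camera_params takes no time and is no camera call.
- sign_off(): hands the job in, once; it reports no verdict.
The state is a dict: "clock": time; "joints": joint angles; "dq": joint speeds; "joint_efforts": joint torques, N m; "position": TCP position; "ee_rot": TCP orientation; "force": force on the tool from outside, world axes, zero at the start; "ft_torque": the same for the moment, N m; "width": opening from 0.0 (shut) to 1.0 (fully open).
Only numpy, scipy, OpenCV 4.12 (cv2) and the standard library are available. Lean on these libraries where they do the work, as an engineer would, in place of code of your own. Each camera call takes 0.05 s, during which the arm holds its last target. There are 200 camera calls.

## Task

The flat dough scraper lies sunk in its push-to-tip stand: press down the end at the stand's cut-away end wall so that the other end tips up clear of the rim, and take it out. Lay it flat on the bare table and let go, then take it again across its middle and set it down flat inside the draining cradle, without dropping it. Leave the other things on the table, such as the tape roll and the pastry brush, where they are.

Things in the scene. Friction and masses are not known exactly. Their poses are not given: they have to be found in the camera images.
- scraper: Thin flat dough scraper, plastic slab 68 x 160 x 8.5 mm with square edges, about 60 g. Origin at the centre of its underside; x across its width, y along its length, z up out of its face. Starts sunk in the stand, axes parallel to the stand's, underside 46 mm above the table. Can be held across its 68 mm width. It may lie in the cradle either way round.
- stand: Push-to-tip stand, fixed: white box 92 (x) x 184 (y) x 58 mm high, open above; 8 mm walls, pocket 76 x 168. Origin: centre of its underside; y along the pocket, z up. The scraper lies in it on a rocker, 3.5 mm below the rim, 4 mm from the walls: no finger fits beside it. The pocket is deep at the press end (-y), whose end wall is cut down to 36 mm over its middle 40 mm.
- press_spot (a point): Where to press: fixed point of the stand, 58 mm from its centre towards -y, 54.5 mm above the table, on the scraper's top face as it lies level. Pressing there (about 1 N) sinks that end about 25 mm to a stop and lifts the far (+y) end as much, above the rim. It stays tipped when let go. More force does no more; pressing the +y end does nothing.
- rocker (a joint): Tilt of the rocker (aluminium board 50 x 124 mm) under the scraper, rad: 0 level (start), 0.42 fully tipped with the end at the stand's +y up. Stiff: stays where left. Its hinge lies along the stand's x axis, 42 mm above the table at the stand's centre.
- clear_patch (a point): Fixed point on the bare table between the stand and the cradle: the middle of a clear patch (about 170 x 130 mm, longer ahead of the robot, along x) where the scraper can be laid down. Anywhere else on the bare table will do as well.
- cradle: Draining cradle, fixed, aluminium, 90 x 184 mm. Origin: centre of its underside; x across, y along, z up. Flat floor 14 mm above the table, inside 84 x 178 mm; 3 mm walls up to 34 mm across both ends and 42 mm along the sides at the corners. The middle 100 mm of both long sides is open and the floor there only 50 mm wide: room for fingers beside a scraper held across its middle.
- tape_roll: Bystander: roll of brown tape lying flat, 102 mm across, 49 mm high. Origin at the centre of its underside.
- brush: Bystander: pastry brush lying flat, 197 x 40 x 13 mm, long along x. Origin at the centre of its underside.

How it is judged:
By the outcome, as a careful person would: the job done as asked, in the order asked, and still so for the second after the job is handed in, with the robot touching nothing.
It also fails if it takes over 67 s, if anything falls off the work surface, if the arm or the gripper's body presses on something with over 40 N, if the wrist force passes 120 N, or if a joint passes its speed limit or range.

## Working session

There is one attempt and no reset: what is moved stays moved. The work goes in short steps, Python scripts to look and compute and a shell command to move; the robot and the scene stay as the last step left them, time stands still between calls to the robot, and variables do not carry over. Pictures are saved under pics/ and viewed, about 8 in all and at most 12, crops included, and the job is handed in when it is done.

```bash
mkdir -p pics; ls; python3 - <<'E'
from cell import *
import cv2
for n in("top","scene"):
    cv2.imwrite(f"pics/{n}0.png",get_image(n)[:,:,::-1]); print(n,camera_params(n))
print(observe())
E
```

```text
pics
top {'intrinsics': array([[617.27184803,   0.        , 317.33965354],
       [  0.        , 617.27184803, 246.05937622],
       [  0.        ,   0.        ,   1.        ]]), 'xyz': array([0.29220436, 0.00522374, 1.38793714]), 'orientation': array([-2.1329079 ,  2.18849717, -0.13659855])}
scene {'intrinsics': array([[505.94065402,   0.        , 323.69113868],
       [  0.        , 505.94065402, 247.7096662 ],
       [  0.        ,   0.        ,   1.        ]]), 'xyz': array([-0.14282208, -0.57268073,  0.94522832]), 'orientation': array([-2.20283134,  1.0287518 , -0.37823405])}
{'clock': 0.1, 'joints': array([-1.24761803,  0.43514515,  0.02498374,  1.57400469, -0.01159176,
        1.13399685, -0.07509521]), 'dq': array([-0.00109137, -0.00089692, -0.00046549, -0.00392851,  0.0015397 ,
        0.00120942, -0.00041462]), 'joint_efforts': array([ 2.85086360e-03, -6.69126105e+01,  9.87635292e-01, -3.15145040e+01,
       -6.06117980e-02,  3.76404205e-02,  4.51893413e-05]), 'position': array([0.2580114 , 0.5687581 , 0.22732918]), 'ee_rot': array([-6.63844556e-01, -3.07048980e+00,  2.19917365e-03]), 'force': array([ 0.47551609, -0.00347688,  0.53430767]), 'ft_torque': array([ 0.02998553, -0.03772648, -0.00516946]), 'width': 0.997907020358915}
```

View pics/top0.png

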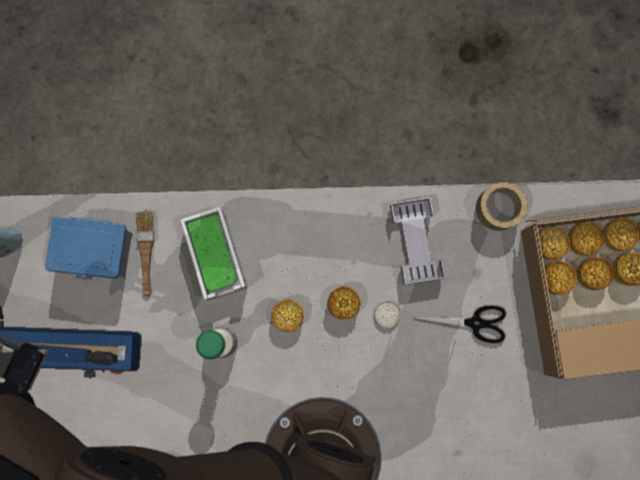

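View pics/scene0.png

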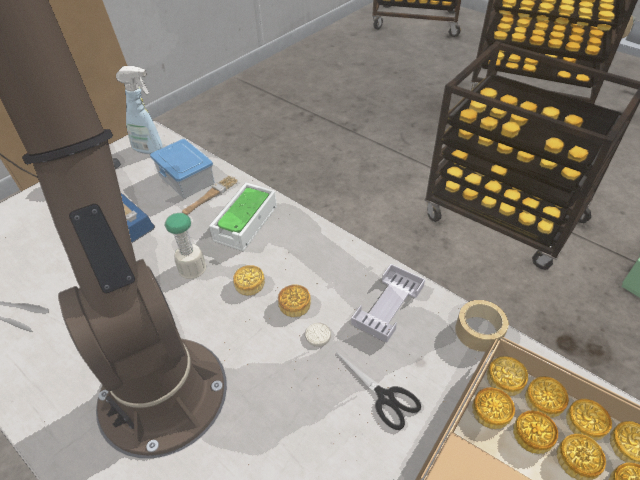

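The top view shows the stand at about (212,253) with the green scraper in it, the cradle at (416,242), the brush at (146,253) and the tape at (502,205). The patch around (315,235) is bare. Next I measure the outlines and enlarge the stand to find the cut-away wall.

```bash
cat > h.py <<'E'
from cell import *
import cv2, numpy as np
from scipy.spatial.transform import Rotation as R
def ray(cam,uv,z):
    p=camera_params(cam); K=p["intrinsics"]; M=R.from_rotvec(p["orientation"]).as_matrix()
    uv=np.atleast_2d(uv).astype(float)
    d=np.c_[uv,np.ones(len(uv))]@np.linalg.inv(K).T@M.T
    return p["xyz"]+d*((z-p["xyz"][2])/d[:,2])[:,None]
def green(im):
    h=cv2.cvtColor(im,cv2.COLOR_RGB2HSV)
    return cv2.inRange(h,(45,120,60),(75,255,255))
def rect(m,cam,z,box=None):
    if box: k=np.zeros_like(m);x0,y0,x1,y1=box;k[y0:y1,x0:x1]=m[y0:y1,x0:x1];m=k
    c=max(cv2.findContours(m,0,1)[0],key=cv2.contourArea)[:,0]
    P=ray(cam,c,z)[:,:2]
    r=cv2.minAreaRect((P*1000).astype(np.float32)); b=cv2.boxPoints(r)
    e=[b[1]-b[0],b[2]-b[1]]; l=max(e,key=np.linalg.norm)
    a=np.degrees(np.arctan2(l[1],l[0]))%180
    return np.round(r[0],1),np.round(r[1],1),round(float(a),1)
def st():
    o=observe(); M=R.from_rotvec(o["ee_rot"]).as_matrix()
    print("t",round(o["clock"],2),"pos",np.round(o["position"]*1000,1),"toolx",np.round(np.degrees(np.arctan2(M[1,0],M[0,0])),1),"tooly",np.round(np.degrees(np.arctan2(M[1,1],M[0,1])),1),"zax",M[:,2].round(3),"F",o["force"].round(1),"w",round(o["width"]*91.8,1),"q",o["joints"].round(2))
    return o["position"]*1000,M
E
python3 - <<'E'
from h import *
t=get_image("top");s=get_image("scene")
print("scr",rect(green(t),"top",.0545,(170,200,260,300)))
print("scr scene",rect(green(s),"scene",.0545,(200,170,290,260)))
h=cv2.cvtColor(t,cv2.COLOR_RGB2HSV)
w=cv2.inRange(h,(0,0,195),(180,60,255))|green(t)
print("stand",rect(w,"top",.058,(170,198,255,302)))
print("patch-ish",ray("top",[[315,235],[287,315],[344,302],[386,315],[416,242]],0).round(3))
print("cradle corners top40 L:",ray("top",[[391,202],[430,198],[441,279],[403,283]],.04).round(3))
a=cv2.resize(t[195:305,165:260],None,fx=4,fy=4,interpolation=2)
b=cv2.resize(s[170:260,200:290],None,fx=4.88,fy=4.88,interpolation=2)
c=cv2.resize(t[190:295,380:452],None,fx=4.19,fy=4.19,interpolation=2)
H=440;f=lambda i:cv2.resize(i,(int(i.shape[1]*H/i.shape[0]*.65),286))
im=np.hstack([f(a),f(b),f(c)]);print(im.shape)
cv2.imwrite("pics/z.png",im[:,:,::-1]); st()
E
```

```text
scr (array([447.2, 227.2]), array([157.3,  66.4]), 16.5)
scr scene (array([390. , 229.8]), array([11.4, 15.6]), 105.2)
stand (array([446.8, 226.6]), array([156.9,  66.3]), 16.5)
patch-ish [[ 0.487  0.001  0.   ]
 [ 0.308  0.068  0.   ]
 [ 0.334 -0.06   0.   ]
 [ 0.303 -0.153  0.   ]
 [ 0.465 -0.227  0.   ]]
cradle corners top40 L: [[ 0.551 -0.169  0.04 ]
 [ 0.558 -0.256  0.04 ]
 [ 0.377 -0.272  0.04 ]
 [ 0.371 -0.188  0.04 ]]
(286, 729, 3)
t 0.2 pos [258.1 568.9 227.6] toolx 155.6 tooly 65.6 zax [-0.    -0.001 -1.   ] F [ 0.3  1.  -0. ] w 92.0 q [-1.25  0.43  0.02  1.57 -0.01  1.13 -0.08]
```

View pics/z.png

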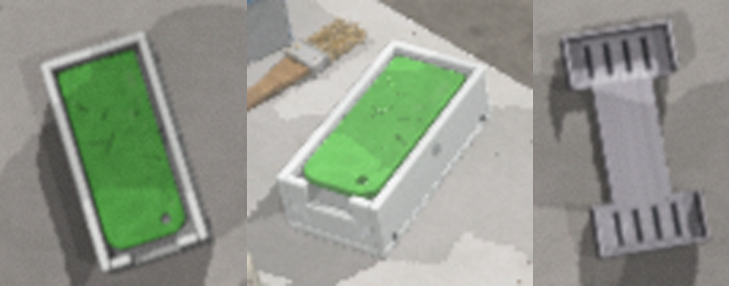

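The stand's centre is about (447,227) mm and its +y axis points at 16.5°. The cut-away wall is at the end nearest the robot (bottom of the crop), so the press spot is about (391,210). The cradle is about (464,-221), axis near 5.5°. I'll turn the wrist first and shut the fingers.

```bash
python3 -m jog '[0,0,0,0,-1, 0,0,0,0,-1, 0,0,0,0,-1, 0,0,0,0,-1, 0,0,0,0,-1, 0,0,0,0,-1, 0,0,0,0,-0.8, 0,0,0,0,0]' 20
cat >> h.py <<'E'
def go(target,ang=None):
    "shift to target (mm) in tool axes, units of 40 mm; turn so that tool y lies at ang (deg, mod 180)"
    p,M=st(); d=M.T@(np.array(target)-p)/40
    print("shift",d.round(2),end=" ")
    if ang is not None:
        a=np.degrees(np.arctan2(M[1,1],M[0,1])); e=(ang-a+90)%180-90; print("turn",round(-e/6,2))
E
python3 -c "
from h import *
go((391.4,210.5,100),106.5)"
```

```text
clock: 0.87
position: [0.2575, 0.5677, 0.2255]
ee_rot: [0.501, -3.099, 0.007]
force: [0.6, 0.2, -0.3]
width: 0.472
t 0.87 pos [257.5 567.7 225.5] toolx -161.6 tooly 108.4 zax [-0.001 -0.005 -1.   ] F [ 0.6  0.2 -0.3] w 43.3 q [-1.13  0.44 -0.14  1.57  0.07  1.14  0.6 ]
shift [-0.37 -9.52  3.18] turn 0.31
```

```bash
python3 -m jog '[0,0,-0.5,0,0.3, 0,0,-0.9,0,0, 0,0,-0.9,0,0, 0,0,-0.9,0,0, 0,0,-0.9,0,0, 0,0,-0.9,0.2,0, 0,0,-0.9,0.2,0, 0,0,-0.9,0.2,0, 0,0,-0.9,0.3,0, 0,0,-0.8,0.3,0, 0,0,-0.5,0.3,0, 0,0,0,0,0, 0,0,0,0,0]'
python3 -c "
from h import *
go((391.4,210.5,90),106.5)"
```

```text
clock: 1.95
position: [0.3558, 0.2069, 0.1623]
ee_rot: [0.384, -3.115, -0.001]
force: [1.0, -0.4, 1.0]
width: 0.007
t 1.95 pos [355.8 206.9 162.3] toolx -166.0 tooly 104.0 zax [-0.003  0.    -1.   ] F [ 1.  -0.4  1. ] w 0.6 q [-0.65  0.17 -0.01  2.14 -0.    0.83  1.16]
shift [-0.89 -0.13  1.8 ] turn -0.41
```

```bash
python3 -m jog '[0,-0.5,-0.1,0.4,-0.4, 0,-0.4,0,0.5,0, 0,0,0,0.5,0, 0,0,0,0.3,0, 0,0,0,0,0, 0,0,0,0,0]'
python3 -c "
from h import *
go((391.4,210.5,79.5),106.5)"
```

```text
clock: 2.45
position: [0.3946, 0.2207, 0.0947]
ee_rot: [-0.443, 3.107, 0.011]
force: [-0.5, -0.5, 0.1]
width: 0.004
t 2.45 pos [394.6 220.7  94.7] toolx -163.8 tooly 106.2 zax [ 0.002  0.007 -1.   ] F [-0.5 -0.5  0.1] w 0.4 q [-0.62  0.33 -0.    2.14 -0.01  0.66  1.23]
shift [ 0.15 -0.22  0.38] turn -0.05
```

```bash
python3 -m jog '[0,0.1,-0.2,0.1,0, 0,0.05,0,0.15,0, 0,0,0,0.15,0, 0,0,0,0.1,0, 0,0,0,0.1,0, 0,0,0,0.1,0, 0,0,0,0.1,0, 0,0,0,0.1,0, 0,0,0,0,0]'
python3 -c "
from h import *
go((391.4,210.5,56),106.5)"
```

```text
clock: 3.2
position: [0.3917, 0.2137, 0.0585]
ee_rot: [-0.443, 3.102, 0.016]
force: [0.1, 0.4, -0.0]
width: 0.004
t 3.2 pos [391.7 213.7  58.5] toolx -163.8 tooly 106.3 zax [ 0.006  0.011 -1.   ] F [ 0.1  0.4 -0. ] w 0.4 q [-0.61  0.39 -0.01  2.19 -0.01  0.55  1.24]
shift [ 0.03 -0.08  0.06] turn -0.04
```

```bash
python3 -m jog '[0,0,-0.05,0.08,0, 0,0,0,0.08,0, 0,0,0,0.06,0, 0,0,0,0.06,0, 0,0,0,0.06,0, 0,0,0,0,0]'
python3 -c "
from h import *
go((391.4,210.5,56),106.5)"
```

```text
clock: 3.7
position: [0.3918, 0.2117, 0.0433]
ee_rot: [-0.443, 3.104, 0.015]
force: [-0.9, 0.5, 0.3]
width: 0.005
t 3.7 pos [391.8 211.7  43.3] toolx -163.7 tooly 106.3 zax [ 0.005  0.011 -1.   ] F [-0.9  0.5  0.3] w 0.5 q [-0.6   0.41 -0.01  2.2  -0.01  0.51  1.25]
shift [ 0.02 -0.02 -0.32] turn -0.04
```

```bash
python3 - <<'E'
from h import *
t=get_image("top");s=get_image("scene")
a=cv2.resize(t[195:305,155:260],None,fx=4,fy=4,interpolation=2)
b=cv2.resize(s[160:270,190:300],None,fx=3.0*4/3,fy=4,interpolation=2)
cv2.imwrite("pics/p1.png",np.hstack([a,b[:440]])[:,:,::-1])
E
```

```text
(no output)
```

View pics/p1.png

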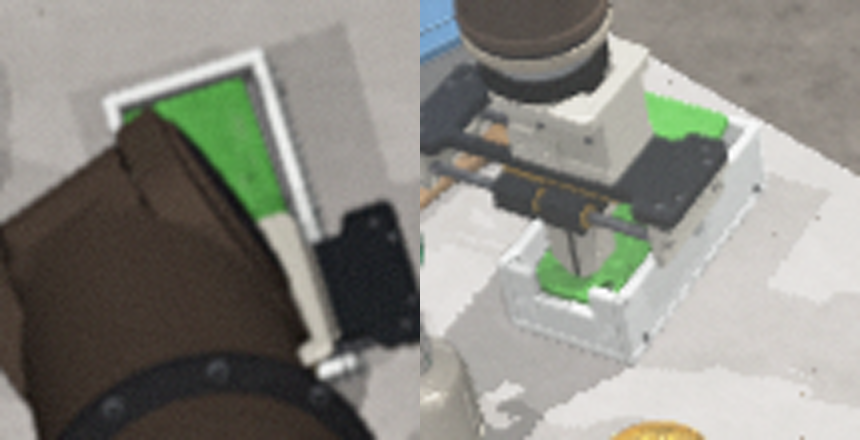

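The press end has sunk and the far end is above the rim. I'll raise the arm and look without it in the way.

```bash
python3 -m jog '[0,0,0,-0.4,0, 0,0,0,-1,0, 0,0,0,-1,0, 90,0.9,0,-0.8,0, 90,0.9,0,0,0, 90,0.9,0,0,0, 90,0.9,0,0,0, 90,0.5,0,0,0, 90,0,0,0,0]'
python3 - <<'E'
from h import *
st()
t=get_image("top");s=get_image("scene")
print(rect(green(t),"top",.055,(170,200,260,300)))
a=cv2.resize(t[195:305,155:260],None,fx=4,fy=4,interpolation=2)
b=cv2.resize(s[160:270,190:300],None,fx=3.0*4/3,fy=4,interpolation=2)
cv2.imwrite("pics/p2.png",np.hstack([a,b[:440]])[:,:,::-1])
E
```

```text
clock: 4.55
position: [0.2374, 0.1653, 0.1718]
ee_rot: [-0.438, 3.096, 0.02]
force: [0.8, -0.2, -1.1]
width: 0.389
t 4.55 pos [237.4 165.3 171.8] toolx -163.9 tooly 106.1 zax [ 0.012  0.015 -1.   ] F [ 0.8 -0.2 -1.1] w 35.7 q [-0.7  -0.06 -0.09  2.37 -0.01  0.81  1.07]
(array([446.2, 227. ]), array([159.7,  66.4]), 18.1)
```

View pics/p2.png

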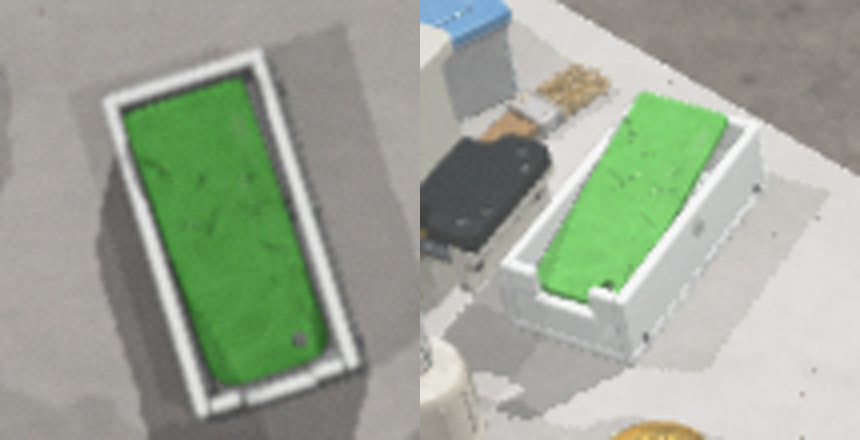

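The scraper is tipped: in the scene crop its far end, (640,95)–(727,122), stands above the rim. I'll triangulate the far corners from the two views.

```bash
python3 - <<'E'
from h import *
def tri(a,b):
    def l(c,u): p=camera_params(c)["xyz"]; d=ray(c,u,0)[0]-p; return p,d/np.linalg.norm(d)
    p,d=l("top",a);q,e=l("scene",b)
    x=np.linalg.lstsq(np.c_[d,-e],q-p,rcond=None)[0]
    A,B=p+x[0]*d,q+x[1]*e; return ((A+B)*500).round(1),np.linalg.norm(A-B).round(4)
print(tri((186.8,223.3),(245,183.8)),tri((216.3,215),(266.8,190.5)))
u=np.array([np.cos(np.radians(16.5)),np.sin(np.radians(16.5))])
c=np.array([446.8,227])+55*u
print("grasp",c); go((*c,150),106.5)
E
```

```text
(array([509.3, 278.9,  66.5]), np.float64(0.0026)) (array([526.5, 214.6,  66.3]), np.float64(0.0012))
grasp [499.53508542 242.62084396]
t 4.65 pos [240.6 167.  172.4] toolx -163.9 tooly 106.1 zax [ 0.014  0.016 -1.   ] F [0.8 0.4 1.6] w 43.7 q [-0.7  -0.06 -0.08  2.37 -0.01  0.81  1.07]
shift [-6.73  0.02  0.68] turn -0.07
```

```bash
python3 - <<'E'
from h import *
for n,b in(("top",(170,200,260,300)),("scene",(205,170,300,260))):
    im=get_image(n);m=green(im);k=np.zeros_like(m);k[b[1]:b[3],b[0]:b[2]]=m[b[1]:b[3],b[0]:b[2]]
    k=cv2.morphologyEx(k,cv2.MORPH_CLOSE,np.ones((5,5)))
    c=max(cv2.findContours(k,0,1)[0],key=cv2.contourArea)
    print(n,cv2.contourArea(c),cv2.approxPolyDP(c,2.5,True)[:,0].tolist())
    x0,y0=b[:2]
    i=im.copy();cv2.drawContours(i,[c],-1,(255,0,0),1)
    cv2.imwrite(f"pics/q{n}.png",cv2.resize(i[b[1]-10:b[3]+10,b[0]-10:b[2]+10],None,fx=4,fy=4,interpolation=0)[:,:,::-1])
a,b=[cv2.imread(f"pics/q{n}.png") for n in("top","scene")]
h=min(a.shape[0],b.shape[0]);cv2.imwrite("pics/q.png",np.hstack([a[:h],b[:h]])[:, :800])
E
```

```text
top 2096.5 [[214, 215], [186, 224], [207, 286], [212, 290], [235, 281]]
scene 10.0 [[254, 186], [249, 186], [244, 192], [250, 192], [249, 187]]
```

View pics/q.png

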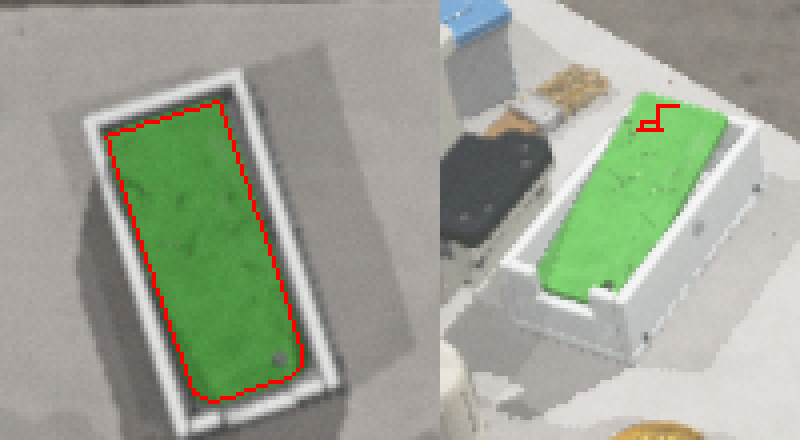

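```bash
python3 - <<'E'
from h import *
def tri(a,b):
    def l(c,u): p=camera_params(c)["xyz"]; d=ray(c,u,0)[0]-p; return p,d/np.linalg.norm(d)
    p,d=l("top",a);q,e=l("scene",b)
    x=np.linalg.lstsq(np.c_[d,-e],q-p,rcond=None)[0]
    A,B=p+x[0]*d,q+x[1]*e; return ((A+B)*500).round(1),np.linalg.norm(A-B).round(4)
print("rim",tri((220,207.8),(275,190)))
print("far",tri((215,215.),(266.8,189)),tri((186.3,223.5),(245,183.2)))
print("near L",tri((208,288),(220.5,230)),"hole",tri((230,280),(236.8,231.5)))
E
```

```text
rim (array([545.1, 206.2,  59.7]), np.float64(0.0031))
far (array([526.9, 216.1,  70.2]), np.float64(0.0012)) (array([509.1, 279.2,  68.5]), np.float64(0.0013))
near L (array([373. , 239.9,  21.1]), np.float64(0.0028)) hole (array([387.6, 189.5,  36.7]), np.float64(0.0011))
```

```bash
python3 - <<'E'
from h import *
p=camera_params("scene");Rm=R.from_rotvec(p["orientation"]).inv()
P=np.array([[391.8,211.7,z] for z in(18,30,40,50,60)])/1000
q=cv2.projectPoints(P,Rm.as_rotvec(),Rm.apply(-p["xyz"]),p["intrinsics"],None)[0][:,0]
print(q.round(1), ((q-[190,160])*4+[420,0]).round())
E
```

```text
[[232.9 231.8]
 [232.2 228.6]
 [231.6 225.8]
 [231.  223. ]
 [230.4 220.2]] [[592. 287.]
 [589. 274.]
 [587. 263.]
 [584. 252.]
 [582. 241.]]
```

The triangulated tilt is about 0.25 rad, with the far top edge near z 69 where a full tip would give about 85. I'll press again, deeper, and watch the force.

```bash
python3 -m jog '[0,-0.8,0,0,0, 0,-0.9,0,0,0, 0,-0.9,0,0,0, 0,-0.8,0,0.5,0, 0,-0.4,0,1,0, 0,0,0,0.8,0, 0,0,0,0.2,0, 0,0,0,0,0, 0,0,0,0,0]'
python3 -c "
from h import *
go((390,210.5,45),106.5)"
```

```text
clock: 5.5
position: [0.4113, 0.2153, 0.0698]
ee_rot: [-0.425, 3.086, 0.021]
force: [-0.0, 0.1, -0.1]
width: 0.018
t 5.5 pos [411.3 215.3  69.8] toolx -164.3 tooly 105.7 zax [ 0.024  0.017 -1.   ] F [-0.   0.1 -0.1] w 1.7 q [-0.61  0.38  0.01  2.16 -0.01  0.58  1.26]
shift [0.56 0.02 0.61] turn -0.14
```

```bash
python3 -m jog '[0,0.5,0,0,-0.1, 0,0.1,0,0.1,0, 0,0,0,0.2,0, 0,0,0,0.2,0, 0,0,0,0.1,0, 0,0,0,0,0]'; python3 -m jog '[0,0,0,0.1,0, 0,0,0,0.1,0, 0,0,0,0,0]'; python3 -m jog '[0,0,0,0.1,0, 0,0,0,0.1,0, 0,0,0,0,0]'
```

```text
clock: 6.0
position: [0.3936, 0.2111, 0.046]
ee_rot: [-0.438, 3.078, 0.025]
force: [0.8, 0.0, 1.3]
width: 0.008
clock: 6.25
position: [0.3947, 0.2115, 0.0374]
ee_rot: [-0.437, 3.077, 0.025]
force: [-0.1, 0.0, 0.5]
width: 0.003
clock: 6.5
position: [0.3956, 0.2119, 0.0341]
ee_rot: [-0.436, 3.075, 0.027]
force: [-11.1, -6.6, 34.1]
width: 0.01
```

Now there is a firm stop. I'll back off and look again.

```bash
python3 -m jog '[0,0,0,-0.4,0, 0,0,0,-1,0, 0,0,0,-1,0, 90,0.9,0,-0.8,0, 90,0.9,0,0,0, 90,0.9,0,0,0, 90,0.9,0,0,0, 90,0.5,0,0,0, 90,0,0,0,0]'
python3 - <<'E'
from h import *
st()
t=get_image("top");s=get_image("scene")
print(rect(green(t),"top",.055,(170,200,260,300)))
a=cv2.resize(t[195:305,155:260],None,fx=4,fy=4,interpolation=2)
b=cv2.resize(s[160:270,190:300],None,fx=4,fy=4,interpolation=2)
cv2.imwrite("pics/p3.png",np.hstack([a,b[:440]])[:,:,::-1])
E
```

```text
clock: 7.25
position: [0.2462, 0.1655, 0.1611]
ee_rot: [-0.423, 3.052, 0.037]
force: [-2.6, -14.1, 1.0]
width: 0.392
t 7.25 pos [246.2 165.5 161.1] toolx -164.2 tooly 105.8 zax [ 0.056  0.032 -0.998] F [ -2.6 -14.1   1. ] w 36.0 q [-0.72 -0.06 -0.07  2.41  0.02  0.73  1.04]
(array([446. , 226.8]), array([155.9,  66.8]), 19.4)
```

View pics/p3.png

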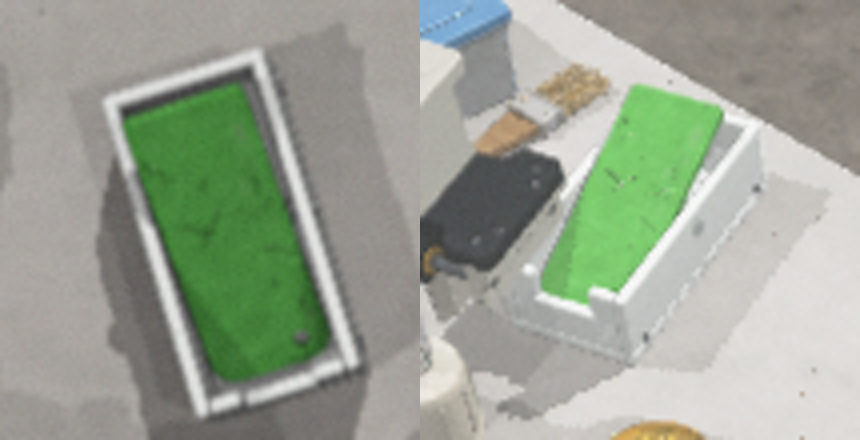

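The scraper is now tipped much further. But the wrist reads -14 N in y, so the gripper may be touching the tall green-topped bottle. I'll check that before moving on.

```bash
python3 - <<'E'
from h import *
st()
t=get_image("top");s=get_image("scene");st()
t0=cv2.imread("pics/top0.png")[:,:,::-1];s0=cv2.imread("pics/scene0.png")[:,:,::-1]
a=np.hstack([t0[300:400,140:300],t[300:400,140:300]]);b=np.hstack([s0[170:290,110:270],s[170:290,110:270]])
cv2.imwrite("pics/p4.png",cv2.resize(np.vstack([a,b]),None,fx=2.5,fy=2.5)[:,:,::-1])
E
```

```text
t 7.35 pos [246.9 162.5 160.5] toolx -164.3 tooly 105.7 zax [ 0.053  0.026 -0.998] F [  7.1 -39.8  28.1] w 43.7 q [-0.72 -0.06 -0.06  2.41  0.02  0.74  1.04]
t 7.45 pos [247.3 160.9 160.3] toolx -164.4 tooly 105.6 zax [ 0.052  0.023 -0.998] F [  2.2 -41.4  34.2] w 47.0 q [-0.72 -0.06 -0.06  2.41  0.03  0.74  1.04]
```

View pics/p4.png

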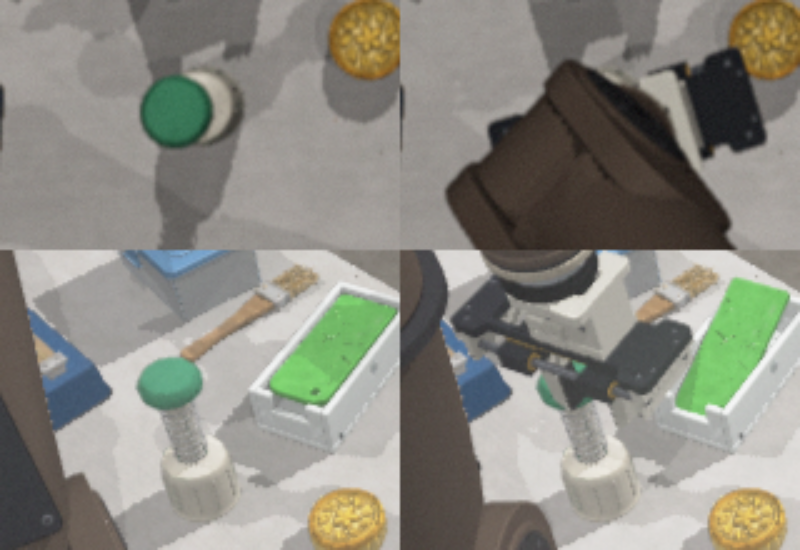

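The gripper is against the green-knobbed post at about x 0.25. The post is still upright. I'll narrow the fingers and rise straight up, away from it.

```bash
python3 -m jog '[25,0,0,-0.3,0, 25,0,0,-0.4,0, 25,0,0,-0.5,0, 25,0,0,-0.6,0, 25,0,0,-0.6,0]'; python3 -c "
from h import *
go((499,242,150),106.5)"
```

```text
clock: 7.87
position: [0.2397, 0.1526, 0.2555]
ee_rot: [-0.413, 3.068, 0.011]
force: [1.1, 1.3, 0.4]
width: 0.309
t 7.87 pos [239.7 152.6 255.5] toolx -164.7 tooly 105.3 zax [ 0.045  0.013 -0.999] F [1.1 1.3 0.4] w 28.3 q [-0.71 -0.21 -0.06  2.25  0.01  1.06  1.06]
shift [-6.71  0.44  2.96] turn -0.19
```

```bash
python3 -m jog '[90,-0.8,0,0,-0.2, 90,-0.8,0.1,0,0, 90,-0.8,0.1,0,0, 90,-0.8,0.1,0.2,0, 90,-0.8,0.1,0.4,0, 90,-0.8,0,0.4,0, 90,-0.8,0,0.4,0, 90,-0.6,0,0.3,0, 90,-0.2,0,0,0, 90,0,0,0,0]'; python3 - <<'E'
from h import *
def tri(a,b):
    def l(c,u): p=camera_params(c)["xyz"]; d=ray(c,u,0)[0]-p; return p,d/np.linalg.norm(d)
    p,d=l("top",a);q,e=l("scene",b)
    x=np.linalg.lstsq(np.c_[d,-e],q-p,rcond=None)[0]
    A,B=p+x[0]*d,q+x[1]*e; return ((A+B)*500).round(1),np.linalg.norm(A-B).round(4)
print(tri((215,216.3),(265.7,186.7)),tri((185.8,224.5),(242.3,181.2)))
go((499,242,150),106.5)
E
```

```text
clock: 8.7
position: [0.4998, 0.2482, 0.2067]
ee_rot: [-0.447, 3.042, 0.024]
force: [-0.2, 0.4, 1.2]
width: 0.96
(array([522.1, 214. ,  82.4]), np.float64(0.0017)) (array([503.7, 279.1,  79.3]), np.float64(0.005))
t 8.7 pos [499.8 248.2 206.7] toolx -163.3 tooly 106.7 zax [ 0.063  0.025 -0.998] F [-0.2  0.4  1.2] w 88.2 q [-0.63  0.31  0.08  1.83 -0.02  0.94  1.32]
shift [ 0.16 -0.15  1.41] turn 0.04
```

```bash
python3 -m jog '[91,0.16,-0.15,0.5,0, 91,0,0,0.8,0, 91,0,0,0.8,0, 91,0,0,0.1,0, 91,0,0,0,0, 91,0,0,0,0]'; python3 - <<'E'
from h import *
p0,M=st(); go((495.7,241.4,95),106.5)
s=get_image("scene")
p=camera_params("scene");Rm=R.from_rotvec(p["orientation"]).inv()
P=np.array([(p0+M@np.array([0,y,z]))/1000 for y in(-46,46) for z in(0,25)])
q=cv2.projectPoints(P,Rm.as_rotvec(),Rm.apply(-p["xyz"]),p["intrinsics"],None)[0][:,0]
for a in q: cv2.circle(s,tuple(int(round(v)) for v in a),1,(255,0,0),-1)
cv2.imwrite("pics/p5.png",cv2.resize(s[130:270,180:320],None,fx=4,fy=4,interpolation=2)[:,:,::-1])
E
```

```text
clock: 9.2
position: [0.4987, 0.2431, 0.1206]
ee_rot: [-0.447, 3.039, 0.028]
force: [-0.1, -0.0, -0.8]
width: 0.995
t 9.2 pos [498.7 243.1 120.6] toolx -163.3 tooly 106.8 zax [ 0.066  0.028 -0.997] F [-0.1 -0.  -0.8] w 91.4 q [-0.61  0.4   0.07  1.94 -0.03  0.73  1.34]
t 9.2 pos [498.7 243.1 120.6] toolx -163.3 tooly 106.8 zax [ 0.066  0.028 -0.997] F [-0.1 -0.  -0.8] w 91.4 q [-0.61  0.4   0.07  1.94 -0.03  0.73  1.34]
shift [ 0.13 -0.02  0.63] turn 0.04
```

View pics/p5.png

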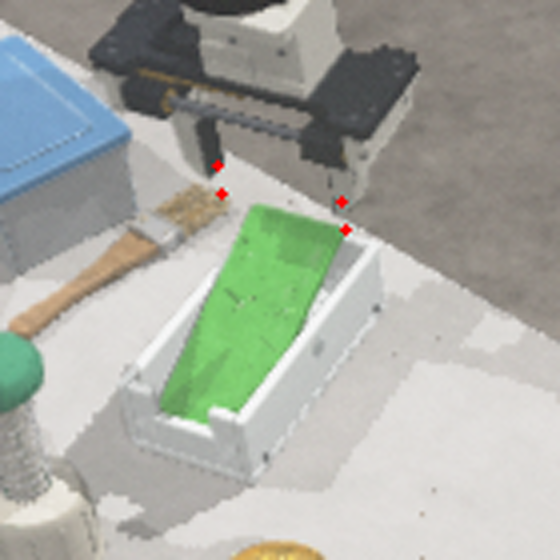

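The visible fingertips, near (210,178) and (345,212) in the crop, lie about 10 mm ahead of the TCP rather than the stated 25. That fits the press, which stopped lower than I expected. I'll descend in small steps and watch the force.

```bash
python3 -m jog '[91,0.1,-0.03,0.4,0, 91,0,0,0.4,0, 91,0,0,0,0, 91,0,0,0,0]';python3 -m jog '[91,0,0,0.1,0, 91,0,0,0.1,0, 91,0,0,0,0]'; python3 - <<'E'
from h import *
p0,M=st()
s=get_image("scene")
p=camera_params("scene");Rm=R.from_rotvec(p["orientation"]).inv()
P=np.array([(p0+M@np.array([0,y,z]))/1000 for y in(-46,46) for z in(0,25)])
q=cv2.projectPoints(P,Rm.as_rotvec(),Rm.apply(-p["xyz"]),p["intrinsics"],None)[0][:,0]
for a in q: cv2.circle(s,tuple(int(round(v)) for v in a),0,(255,0,0),-1)
cv2.imwrite("pics/p6.png",cv2.resize(s[150:250,200:310],None,fx=6,fy=6,interpolation=2)[:,:,::-1])
E
```

```text
clock: 9.58
position: [0.5011, 0.2448, 0.0968]
ee_rot: [-0.446, 3.027, 0.037]
force: [-0.3, -0.4, 0.4]
width: 0.995
clock: 9.83
position: [0.5035, 0.2464, 0.0924]
ee_rot: [-0.446, 3.022, 0.041]
force: [0.1, -0.1, -0.6]
width: 0.993
t 9.83 pos [503.5 246.4  92.4] toolx -163.3 tooly 106.8 zax [ 0.082  0.039 -0.996] F [ 0.1 -0.1 -0.6] w 91.2 q [-0.61  0.44  0.07  1.97 -0.03  0.64  1.34]
```

View pics/p6.png

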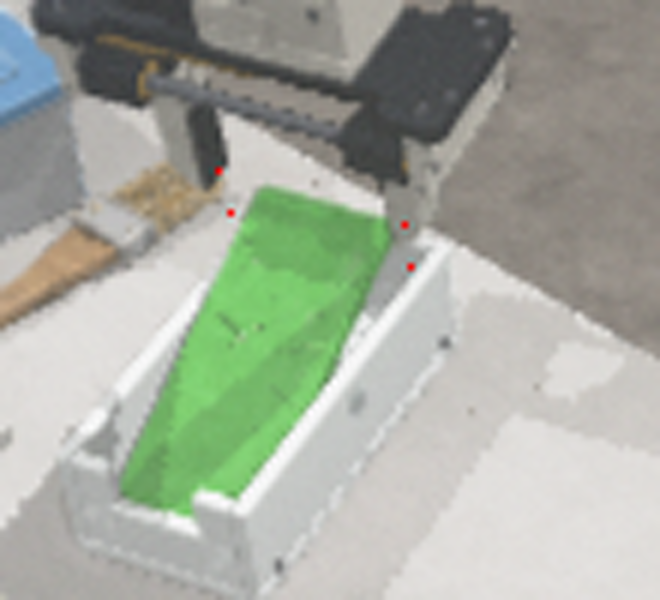

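```bash
python3 -c "
from h import *
go((494,241.2,75),106.5)"; python3 -m jog '[91,0.15,0,0.25,0, 91,0.15,0,0.25,0]'; python3 -c "
from h import *
go((494,241.2,73),106.5)"
```

```text
t 9.88 pos [503.7 246.5  92.7] toolx -163.3 tooly 106.8 zax [ 0.082  0.039 -0.996] F [-0.2  0.3 -0. ] w 90.7 q [-0.61  0.44  0.07  1.97 -0.03  0.64  1.34]
shift [ 0.31 -0.06  0.42] turn 0.05
clock: 10.05
position: [0.4965, 0.2451, 0.0741]
ee_rot: [-0.444, 3.016, 0.045]
force: [-0.4, 0.0, -0.5]
width: 0.993
t 10.05 pos [496.5 245.1  74.1] toolx -163.3 tooly 106.8 zax [ 0.088  0.042 -0.995] F [-0.4  0.  -0.5] w 91.1 q [-0.61  0.45  0.06  2.01 -0.03  0.58  1.34]
shift [ 0.09 -0.07  0.02] turn 0.05
```

```bash
python3 -m jog '[66,0.08,-0.08,0.03,0, 60,0,0,0,0, 60,0,0,0,0, 60,0,0,0,0, 60,0,0,0,0]' 25; python3 -c "
from h import *
st()"
```

```text
clock: 10.47
position: [0.4939, 0.2404, 0.0728]
ee_rot: [-0.444, 3.017, 0.044]
force: [0.6, -0.0, -0.9]
width: 0.735
t 10.47 pos [493.9 240.4  72.8] toolx -163.3 tooly 106.8 zax [ 0.086  0.042 -0.995] F [ 0.6 -0.  -0.9] w 67.5 q [-0.61  0.45  0.06  2.02 -0.03  0.58  1.34]
```

Gripped at 67.5 mm, which is the scraper's width. Now I lift it straight up.

```bash
python3 -m jog '[60,-0.03,0,-0.3,0, 60,-0.04,0,-0.5,0, 60,-0.05,0,-0.6,0, 60,-0.05,0,-0.8,0, 60,-0.05,0,-0.8,0, 60,0,0,-0.5,0, 60,0,0,0,0]'; python3 - <<'E'
from h import *
go((520,0,180),90)
t=get_image("top");s=get_image("scene")
a=cv2.resize(t[180:310,140:300],None,fx=2.4,fy=2.4,interpolation=2)
b=cv2.resize(s[110:260,180:310],None,fx=2.9,fy=2.9,interpolation=2)
h=min(len(a),len(b));cv2.imwrite("pics/p7.png",np.hstack([a[:h],b[:h]])[:,:,::-1])
E
```

```text
clock: 11.05
position: [0.4906, 0.2367, 0.2202]
ee_rot: [-0.443, 3.018, 0.043]
force: [1.2, 0.1, -0.9]
width: 0.732
t 11.05 pos [490.6 236.7 220.2] toolx -163.3 tooly 106.8 zax [ 0.085  0.041 -0.996] F [ 1.2  0.1 -0.9] w 67.2 q [-0.62  0.26  0.09  1.87 -0.02  0.92  1.33]
shift [ 1.08 -5.89  0.82] turn 2.79
```

View pics/p7.png

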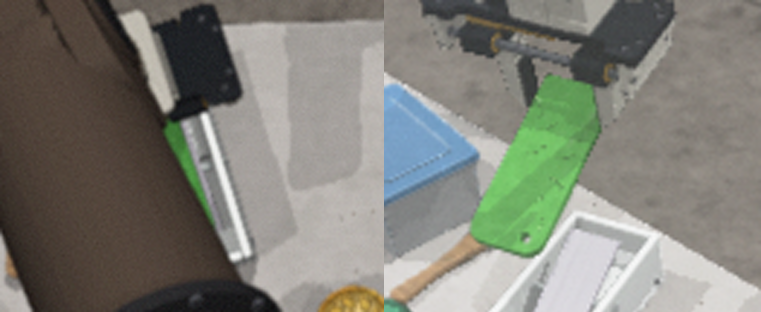

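The scraper is held firmly, tilted nose-up, and clear of the stand. I'll carry it to the bare patch.

```bash
python3 -m jog '[60,0,0,0,0.7, 60,0,-0.3,0,0.7, 60,0,-0.6,0,0.6, 60,-0.1,-0.8,0,0, 60,-0.1,-0.9,0,0, 60,-0.1,-0.9,0,0, 60,-0.1,-0.9,0.2,0, 60,0,-0.8,0.4,0, 60,0,-0.5,0.4,0, 60,0,-0.2,0.4,0, 60,0,0,0.3,0, 60,0,0,0,0]'; python3 -c "
from h import *
go((533,5,80),94.8)"
```

```text
clock: 12.15
position: [0.5227, -0.0212, 0.126]
ee_rot: [-0.09, 3.075, 0.04]
force: [-0.1, 0.0, -1.3]
width: 0.735
t 12.15 pos [522.7 -21.2 126. ] toolx -176.7 tooly 93.4 zax [ 0.064  0.028 -0.998] F [-0.1  0.  -1.3] w 67.5 q [-0.21  0.35  0.22  2.01 -0.15  0.73  1.73]
shift [-0.22  0.61  1.18] turn -0.24
```

```bash
python3 -m jog '[60,-0.2,0.3,0.2,0, 60,0,0.25,0.4,0, 60,0,0,0.4,0, 60,0,0,0.1,0]'; python3 -c "
from h import *
go((533,5,60),94.8)"
```

```text
clock: 12.48
position: [0.5313, 0.0002, 0.0808]
ee_rot: [-0.08, 3.078, 0.038]
force: [-0.2, 0.5, 0.3]
width: 0.734
t 12.48 pos [5.313e+02 2.000e-01 8.080e+01] toolx -177.1 tooly 93.0 zax [ 0.062  0.026 -0.998] F [-0.2  0.5  0.3] w 67.4 q [-0.23  0.43  0.19  2.03 -0.18  0.63  1.7 ]
shift [-0.02  0.11  0.52] turn -0.3
```

```bash
python3 -m jog '[60,0,0,0.2,0, 60,0,0,0.2,0, 60,0,0,0.2,0, 60,0,0,0.2,0, 60,0,0,0.2,0]' 8; python3 -c "
from h import *
st()"; python3 -m jog '[60,0,0,0.15,0, 60,0,0,0.15,0, 60,0,0,0.15,0]'; python3 -c "
from h import *
go((533,5,30),94.8)"
```

```text
clock: 12.9
position: [0.5354, 0.0023, 0.0395]
ee_rot: [-0.082, 3.075, 0.038]
force: [0.7, 0.7, 0.0]
width: 0.736
t 12.9 pos [535.4   2.3  39.5] toolx -177.0 tooly 93.1 zax [ 0.064  0.027 -0.998] F [0.7 0.7 0. ] w 67.5 q [-0.22  0.5   0.17  2.05 -0.2   0.53  1.73]
clock: 13.15
position: [0.5372, 0.0026, 0.0197]
ee_rot: [-0.081, 3.074, 0.038]
force: [0.4, 0.6, 0.8]
width: 0.74
t 13.15 pos [537.2   2.6  19.7] toolx -177.0 tooly 93.1 zax [ 0.065  0.026 -0.998] F [0.4 0.6 0.8] w 67.9 q [-0.2   0.54  0.15  2.06 -0.21  0.49  1.74]
shift [ 0.08  0.07 -0.26] turn -0.29
```

```bash
python3 -m jog '[60,0,0,0.08,0, 60,0,0,0.08,0, 60,0,0,0,0]'; python3 -m jog '[60,0,0,0.06,0, 60,0,0,0.05,0, 60,0,0,0,0]';  python3 - <<'E'
from h import *
st()
s=get_image("scene"); h=cv2.cvtColor(s,cv2.COLOR_RGB2HSV)
m=cv2.inRange(h,(40,90,60),(80,255,255)); m[:, :270]=0
print(m.sum()//255)
c=max(cv2.findContours(m,0,1)[0],key=cv2.contourArea)
print(cv2.boundingRect(c),cv2.approxPolyDP(c,2,True)[:,0].tolist())
r=rect(m,"scene",.0085);print(r)
E
```

```text
clock: 13.4
position: [0.5371, 0.0027, 0.0113]
ee_rot: [-0.081, 3.076, 0.038]
force: [0.4, -0.4, 0.6]
width: 0.739
clock: 13.65
position: [0.5375, 0.0027, 0.0068]
ee_rot: [-0.08, 3.076, 0.038]
force: [0.8, -0.3, 0.4]
width: 0.741
t 13.65 pos [537.5   2.7   6.8] toolx -177.0 tooly 93.0 zax [ 0.064  0.026 -0.998] F [ 0.8 -0.3  0.4] w 68.1 q [-0.2   0.56  0.14  2.06 -0.22  0.46  1.74]
1204
(290, 232, 50, 48) [[339, 243], [328, 232], [322, 234], [290, 266], [291, 270], [305, 279], [310, 279], [339, 250]]
(array([476.4,  -2.4]), array([157.7,  68.5]), 2.8)
```

With the scraper projected on the table plane the outline is 157.7 × 68.5 mm, so it is flat or very nearly. One last small step down, then release.

```bash
python3 -m jog '[60,0,0,0.05,0, 60,0,0,0,0]'; python3 -m jog '[66,0,0,0,0, 72,0,0,0,0, 80,0,0,0,0, 88,0,0,0,0, 88,0,0,0,0]'; python3 -c "
from h import *
st();
s=get_image('scene');h=cv2.cvtColor(s,cv2.COLOR_RGB2HSV)
m=cv2.inRange(h,(40,90,60),(80,255,255)); m[:, :270]=0
print(rect(m,'scene',.0085))"
```

```text
clock: 13.87
position: [0.5376, 0.0027, 0.005]
ee_rot: [-0.08, 3.076, 0.038]
force: [-0.1, 0.1, 0.2]
width: 0.738
clock: 14.28
position: [0.5378, 0.0028, 0.0054]
ee_rot: [-0.08, 3.075, 0.038]
force: [1.0, 0.1, 0.3]
width: 0.938
t 14.28 pos [537.8   2.8   5.4] toolx -177.0 tooly 93.0 zax [ 0.065  0.026 -0.998] F [1.  0.1 0.3] w 86.1 q [-0.2   0.57  0.14  2.06 -0.22  0.46  1.74]
(array([476. ,  -4.5]), array([156.7,  68.1]), 2.7)
```

```bash
python3 -m jog '[91,0,0,-0.3,0, 91,0,0,-0.6,0, 91,0,0,-0.6,0, 91,0.4,0,0,0, 91,0.7,0,0,0, 91,0.3,0,0,0, 91,0,0,0,0]'; python3 - <<'E'
from h import *
for n in("scene",):
    s=get_image(n);h=cv2.cvtColor(s,cv2.COLOR_RGB2HSV)
    m=cv2.inRange(h,(40,90,60),(80,255,255)); m[:, :270]=0
    print(rect(m,n,.0085))
go((477,-2,7),93)
E
```

```text
clock: 14.92
position: [0.4772, -0.0019, 0.0642]
ee_rot: [-0.081, 3.073, 0.038]
force: [-0.3, -0.6, 0.1]
width: 0.994
(array([476.3,  -4.1]), array([157.5,  67.3]), 3.7)
t 14.97 pos [478.3  -1.8  64.4] toolx -177.0 tooly 93.1 zax [ 0.067  0.026 -0.997] F [ 0.1 -0.5  0.5] w 91.1 q [-0.24  0.39  0.18  2.17 -0.18  0.52  1.71]
shift [ 0.13 -0.04  1.43] turn 0.01
```

```bash
python3 -m jog '[91,0.13,-0.04,0.5,0, 91,0,0,0.5,0, 91,0,0,0.25,0, 91,0,0,0.1,0, 91,0,0,0,0]'; python3 -c "
from h import *
go((477,-2,6),93)"
```

```text
clock: 15.38
position: [0.4842, -0.0015, 0.0095]
ee_rot: [-0.081, 3.065, 0.039]
force: [-0.5, 0.7, -0.1]
width: 0.995
t 15.38 pos [484.2  -1.5   9.5] toolx -177.0 tooly 93.1 zax [ 0.075  0.027 -0.997] F [-0.5  0.7 -0.1] w 91.4 q [-0.19  0.5   0.13  2.2  -0.23  0.38  1.76]
shift [ 0.19 -0.    0.07] turn 0.01
```

```bash
python3 -m jog '[91,0.2,0,0.1,0, 70,0,0,0,0, 60,0,0,0,0, 60,0,0,0,0, 60,0,0,0,0, 60,0,0,0,0]' 25; python3 -c "
from h import *
st()"; python3 -m jog '[60,-0.01,0,-0.2,0, 60,-0.03,0,-0.5,0, 60,-0.05,0,-0.7,0, 60,-0.05,0,-0.7,0, 60,0,0,-0.3,0, 60,0,0,0,0]';  python3 - <<'E'
from h import *
s=get_image('scene');h=cv2.cvtColor(s,cv2.COLOR_RGB2HSV)
m=cv2.inRange(h,(40,90,60),(80,255,255)); m[:, :270]=0
print(rect(m,'scene',.1))
go((464,-221,130),95.5)
# cradle by brightness in top view
t=cv2.imread("pics/top0.png");t=cv2.cvtColor(t,cv2.COLOR_BGR2HSV)
for z,pts in((.038,[[391,202],[430,198],[441,279],[403,283]]),):
    P=ray("top",pts,z)[:,:2]*1000;print(P.round(),P.mean(0).round(1),np.linalg.norm(P-np.roll(P,-1,0),axis=1).round(),np.degrees(np.arctan2(*(P[0]+P[1]-P[2]-P[3])[::-1])))
E
```

```text
clock: 15.88
position: [0.4783, -0.0017, 0.0062]
ee_rot: [-0.081, 3.062, 0.039]
force: [-0.3, 0.0, 0.3]
width: 0.732
t 15.88 pos [478.3  -1.7   6.2] toolx -177.0 tooly 93.1 zax [ 0.078  0.027 -0.997] F [-0.3  0.   0.3] w 67.2 q [-0.19  0.5   0.12  2.22 -0.23  0.36  1.76]
clock: 16.38
position: [0.4752, -0.0046, 0.1086]
ee_rot: [-0.08, 3.064, 0.039]
force: [-0.7, 0.3, -1.0]
width: 0.732
(array([451.7,  -2.7]), array([98.1, 69.2]), 3.2)
t 16.43 pos [475.3  -4.6 107.8] toolx -177.1 tooly 93.0 zax [ 0.076  0.027 -0.997] F [ 0.2 -0.7  0.4] w 67.2 q [-0.26  0.31  0.22  2.15 -0.15  0.62  1.69]
shift [ 0.51 -5.37 -0.72] turn -0.41
[[ 551. -170.]
 [ 558. -257.]
 [ 377. -272.]
 [ 371. -189.]] [ 464.5 -221.8] [ 87. 182.  84. 182.] 5.436552792298003
```

Gripped at 67.2 mm across the middle and lifted level. I'll carry it over the cradle.

```bash
python3 -m jog '[60,0,-0.3,0,-0.4, 60,0.05,-0.6,0,0, 60,0.05,-0.8,0,0, 60,0.05,-0.9,0,0, 60,0.05,-0.9,0,0, 60,0.05,-0.8,0,0, 60,0.05,-0.5,0,0, 60,0,-0.2,0,0, 60,0,0,0,0]'; python3 - <<'E'
from h import *
t=get_image("top")
cv2.imwrite("pics/top_over.png",t[:,:,::-1])
m=green(t);m[:,:340]=0;m[300:]=0;print(m.sum()//255)
go((466,-221.5,50),95.5)
E
```

```text
clock: 17.18
position: [0.4799, -0.2097, 0.095]
ee_rot: [-0.16, 3.067, 0.042]
force: [0.4, 0.7, -0.7]
width: 0.733
896
t 17.23 pos [ 479.7 -208.5   94.9] toolx -174.0 tooly 96.1 zax [ 0.068  0.031 -0.997] F [-0.2  0.2 -0.1] w 67.3 q [ 0.18  0.41  0.21  2.03 -0.22  0.67  2.22]
shift [ 0.45 -0.31  1.09] turn 0.09
```

```bash
python3 -m jog '[60,0.3,-0.2,0.2,0.1, 60,0.2,-0.15,0.3,0, 60,0,0,0.3,0, 60,0,0,0,0]'; python3 - <<'E'
from h import *
go((466,-221.5,20),95.5)
t=get_image("top");s=get_image("scene")
a=cv2.resize(t[180:300,370:460],None,fx=4,fy=4,interpolation=2)
b=cv2.resize(s[240:360,330:440],None,fx=4,fy=4,interpolation=2)
cv2.imwrite("pics/p8.png",np.hstack([a,b])[:,:,::-1])
E
```

```text
clock: 17.57
position: [0.4638, -0.2157, 0.0591]
ee_rot: [-0.156, 3.068, 0.05]
force: [0.2, 1.5, -0.6]
width: 0.734
t 17.57 pos [ 463.8 -215.7   59.1] toolx -174.2 tooly 95.9 zax [ 0.067  0.036 -0.997] F [ 0.2  1.5 -0.6] w 67.4 q [ 0.23  0.45  0.19  2.08 -0.26  0.58  2.28]
shift [ 0.03 -0.18  0.97] turn 0.06
```

View pics/p8.png

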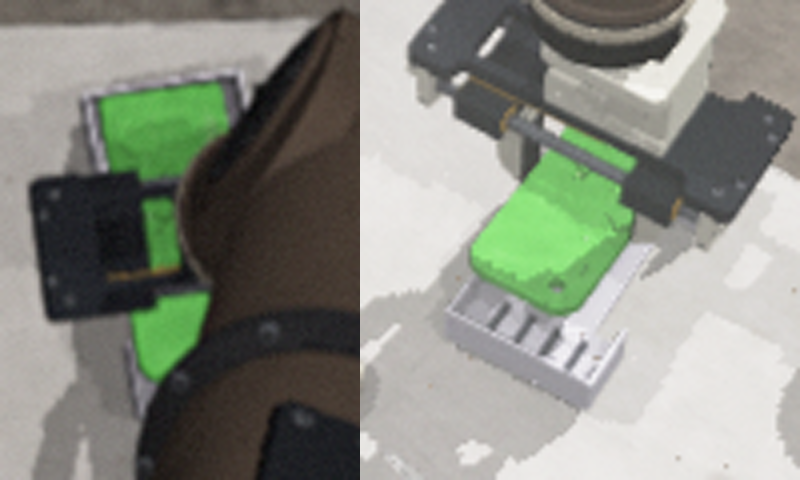

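The scraper is over the cradle. In the top view its far corners are at about (395,204) and (427.5,201), inside the cradle's far wall. I'll work out the offset from those.

```bash
python3 - <<'E'
from h import *
P=ray("top",[[395,204.3],[427.5,200.8],[403,268]],.061)[:,:2]*1000
a=np.radians(5.6);u=np.array([np.cos(a),np.sin(a)])
f=P[:2].mean(0);print(P.round(1),"slab centre",f-80*u,"width",np.linalg.norm(P[0]-P[1]))
n=np.array([-u[1],u[0]]); print("left edge offset", (P[[0,2]]-[464.5,-221.8])@n)
# cradle now, far outer corners
C=ray("top",[[391.2,204.2],[430,198.2]],.04)[:,:2]*1000;print(C, C.mean(0)-92*u)
m=green(get_image("top"));m[:,:340]=0;m[300:]=0
ys,xs=np.where(m>0);Q=ray("top",np.c_[xs,ys],.061)[:,:2]*1000
q=(Q-[464.5,-221.8]);print("along max/min",(q@u).max(),(q@u).min(),"left max",(q@n).max())
E
```

```text
[[ 541.8 -175.1]
 [ 547.7 -246.5]
 [ 401.8 -186.6]] slab centre [ 465.12155398 -218.6335241 ] width 71.63704509260553
left edge offset [38.90556034 41.10392551]
[[ 546.14349863 -169.56285569]
 [ 557.49582492 -256.34152868]] [ 460.25874098 -221.92981896]
along max/min 82.52521236658393 -73.64518561169491 left max 39.12067406693667
```

```bash
python3 -m jog '[60,0.06,-0.15,0.1,0, 60,0.03,0,0.25,0, 60,0.02,0,0.25,0]'; python3 -c "
from h import *
go((464,-220.5,20),95.5)"
```

```text
clock: 17.97
position: [0.4664, -0.2221, 0.0387]
ee_rot: [-0.161, 3.059, 0.044]
force: [0.2, -0.3, -0.9]
width: 0.733
t 17.97 pos [ 466.4 -222.1   38.7] toolx -174.0 tooly 96.1 zax [ 0.076  0.033 -0.997] F [ 0.2 -0.3 -0.9] w 67.3 q [ 0.26  0.49  0.17  2.09 -0.28  0.53  2.31]
shift [0.09 0.03 0.46] turn 0.1
```

```bash
python3 -m jog '[60,0.08,0.02,0.15,0, 60,0.02,0,0.12,0, 60,0.01,0,0.1,0]'; python3 -m jog '[60,0.01,0,0.07,0, 60,0,0,0,0]'; python3 -c "
from h import *
go((464,-220.5,20),95.5)"
```

```text
clock: 18.22
position: [0.4621, -0.2207, 0.0205]
ee_rot: [-0.161, 3.061, 0.045]
force: [0.7, -0.4, -0.5]
width: 0.733
clock: 18.38
position: [0.4622, -0.2206, 0.018]
ee_rot: [-0.161, 3.06, 0.046]
force: [-0.1, -0.0, -0.2]
width: 0.736
t 18.38 pos [ 462.2 -220.6   18. ] toolx -174.0 tooly 96.1 zax [ 0.075  0.034 -0.997] F [-0.1 -0.  -0.2] w 67.5 q [ 0.28  0.52  0.14  2.11 -0.29  0.48  2.33]
shift [-0.05  0.   -0.05] turn 0.1
```

```bash
python3 -m jog '[60,0,0,0.06,0, 60,0,0,0,0]' 12; python3 -m jog '[60,0,0,0.06,0, 60,0,0,0,0]'; python3 - <<'E'
from h import *
st()
s=get_image('scene');h=cv2.cvtColor(s,cv2.COLOR_RGB2HSV)
m=cv2.inRange(h,(40,90,60),(80,255,255)); m[:, :330]=0
c=max(cv2.findContours(m,0,1)[0],key=cv2.contourArea);print(cv2.approxPolyDP(c,2,True)[:,0].tolist())
for z in(.0225,.03):print(rect(m,'scene',z))
E
```

```text
clock: 18.55
position: [0.4627, -0.2206, 0.0162]
ee_rot: [-0.16, 3.059, 0.047]
force: [0.5, 0.5, -0.4]
width: 0.735
clock: 18.72
position: [0.4632, -0.2206, 0.0144]
ee_rot: [-0.16, 3.057, 0.047]
force: [-0.3, -0.3, -1.3]
width: 0.741
t 18.72 pos [ 463.2 -220.6   14.4] toolx -174.1 tooly 96.0 zax [ 0.078  0.035 -0.996] F [-0.3 -0.3 -1.3] w 68.0 q [ 0.28  0.53  0.14  2.11 -0.3   0.47  2.34]
[[376, 292], [360, 312], [359, 319], [382, 330], [397, 307], [394, 306], [394, 301]]
(array([ 426.3, -226.7]), array([86.5, 67.2]), 6.6)
(array([ 421.7, -229.5]), array([85.8, 66.6]), 6.6)
```

The opening crept from 67.3 to 68.0 mm, as it did on the table, so the scraper is probably resting on the floor. Its near end is at x≈384, and the cradle's inner end at ≈375. Now I release slowly and rise straight up.

```bash
python3 -m jog '[69,0,0,0,0, 72,0,0,0,0, 78,0,0,0,0, 84,0,0,0,0, 84,0,0,0,0]' && python3 -m jog '[86,-0.01,0,-0.1,0, 86,-0.03,0,-0.3,0, 86,-0.05,0,-0.6,0, 86,-0.06,0,-0.8,0, 86,0,0,-0.9,0, 86,0,0,-0.9,0, 86,0,0,-0.5,0, 86,0,0,0,0, 86,0.5,0.5,0,0, 86,0.8,0.9,0,0, 86,0.8,0.9,0,0, 86,0.8,0.9,0,0, 86,0,0.9,0,0, 86,0,0.5,0,0, 86,0,0,0,0]'; python3 - <<'E'
from h import *
st()
t=get_image("top");cv2.imwrite("pics/end.png",t[:,:,::-1]);s=get_image("scene")
m=green(t);m[:,:340]=0;m[320:]=0
print("top",m.sum()//255,rect(m,"top",.0225))
h=cv2.cvtColor(s,cv2.COLOR_RGB2HSV);k=cv2.inRange(h,(40,90,60),(80,255,255)); k[:, :330]=0
print("scene",rect(k,"scene",.0225))
# bystanders: change vs start
t0=cv2.imread("pics/top0.png")[:,:,::-1]
d=cv2.absdiff(t,t0).max(2)
for n,(x0,y0,x1,y1) in dict(tape=(475,180,530,232),brush=(130,205,162,300),pies=(265,282,400,335)).items(): print(n,(d[y0:y1,x0:x1]>60).sum())
E
```

```text
clock: 19.18
position: [0.4631, -0.2207, 0.0136]
ee_rot: [-0.159, 3.058, 0.047]
force: [-0.4, -1.0, -0.4]
width: 0.905
clock: 20.43
position: [0.3234, -0.0607, 0.1797]
ee_rot: [-0.153, 3.059, 0.041]
force: [-0.8, -0.3, 0.8]
width: 0.936
t 20.43 pos [323.4 -60.7 179.7] toolx -174.3 tooly 95.8 zax [ 0.077  0.031 -0.997] F [-0.8 -0.3  0.8] w 86.0 q [-0.03 -0.05  0.09  2.34 -0.04  0.78  1.76]
top 1998 (array([ 464.8, -220. ]), array([158.2,  66.4]), 5.7)
scene (array([ 462.2, -223.3]), array([156.7,  67.8]), 5.8)
tape 0
brush 0
pies 3837
```

```bash
python3 - <<'E'
from h import *
for n,f in(("top","pics/top0.png"),("scene","pics/scene0.png")):
    for im in(cv2.imread(f)[:,:,::-1].copy(),get_image(n)):
        h=cv2.cvtColor(im,cv2.COLOR_RGB2HSV);m=cv2.inRange(h,(70,100,40),(95,255,255))
        if n=="top": m[:300]=0
        m[:,260:]=0
        print(n,cv2.connectedComponentsWithStats(m)[3][1:].round(1)[np.argsort(-cv2.connectedComponentsWithStats(m)[2][1:,4])[:1]],m.sum()//255)
print(sign_off())
E
```

```text
top [[210.  344.2]] 592
top [[210.  344.2]] 586
scene [[177.7 220.3]] 214
scene [[178.4 220.2]] 114
the job is handed in; nothing more can be done
None
```

The scraper is lying flat in the draining cradle and the job is handed in, at about 20.5 s on the robot's clock.

I pressed the cut-away end to tip the scraper and took it out by its raised end. I laid it flat on the bare patch, let go, gripped it again across its middle and set it down in the cradle.

**Final checks**
- **Position in the cradle:** the two cameras put its centre at (465,-220) and (462,-223) mm, with an outline of about 158 × 67 mm at an angle of 5.7°. The cradle itself measured about (464,-222) mm at 5.4°, so the scraper is inside it and flat.
- **Bystanders:** the tape roll and the brush show no change against the first picture. I could not check the pies, because the arm blocked the view.

**What went wrong or disagreed**
- **Contact with the post:** while backing off after the second press, an opening finger pushed against the green-knobbed post, which wasn't on your list. The wrist read about 41 N in y and 34 N in z at once, roughly 54 N combined. I took it to be a finger and not the gripper's body, but I did not confirm that against the 40 N limit. The post stayed upright and its top is at the same pixel in the top view as at the start.
- **First press too short:** it tipped the scraper only about 0.25 rad, so I pressed again, deeper, to a firm stop at about 34 N. That left it at about 0.38 rad.
- **Fingertip reach:** the fingertips appeared closer to the TCP than the stated 25 mm, so I judged heights by force, finger opening and pictures.
- **Tool tilt:** the tool drifted to about 5° off vertical. The scraper still lay flat both times it was put down.

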